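# Swing the tasting pointer to the cut cheese

## Robot

A 7-joint arm with a two-finger parallel gripper is mounted at the origin on a cart in front of the work surface, level with it; the furniture and walls round the work are solid. World frame = base frame: x ahead of the robot, y to its left, z up, the work surface at z = 0. Lengths are in m, angles in rad, forces in N, time in s.
With the tool pointing down it reaches from about 0.4 to 0.85 m from the base axis. Payload 6.9 kg.
Tool frame: the origin (TCP) lies midway between the tips of the shut fingers; the grasp point (between the pads) lies behind it (ctrl.pinch_z is the z of the grasp point in the tool frame, in m); z points along the fingers, y is the direction in which the jaws open and shut (so a half turn about z gives the same grasp; the last joint's range is limited). The gripper opens to 85 mm and grips with 20 to 120 N. Pads are 22 mm wide; open, the fingers measure 114 mm over their backs; the gripper's body (76 mm by 85 mm) begins 54 mm behind the grasp point. The pads swing forward as they close: fully open they stand 13 mm farther back than shut.
Start: joints at [-1.181, 0.507, -0.238, 1.5, 0.126, 1.149, -0.155], TCP at [0.175, 0.6, 0.199] pointing down, gripper open.
Joint ranges: [-3.08, 3.08], [-0.24, 2.05], [-1.43, 1.35], [0, 2.5], [-1.52, 4.66], [0.17, 1.96], [-2.89, 2.89]. Speed limits (rad/s): [2.39, 2.39, 3.14, 3.14, 3.14, 3.14, 3.14].

## Interface

Orientations are given as a unit quaternion [w, x, y, z].
In Python, from station import ctrl, get_state, vision, ticket, models gives the robot as it stands. Calls block until the motion is done:
- ctrl.movep(position, orientation): joint-space move of the TCP to a pose.
- ctrl.movel(position, frame=None, max_speed=0.15): straight line of the TCP; frame=None keeps the orientation; max_speed is the mean speed in m/s.
- ctrl.set_joints(angles): joint-space move.
- ctrl.ungrasp() and ctrl.close_gripper(force=None): open the fingers fully, or close them until they stop; force is the grip in N (None keeps the last).
- ctrl.pause(seconds).
- ctrl.ik(position, orientation): joint angles nearest the present ones, or None.
- get_state(): the state.
- vision.grab_frame(name): name is "scene" or "top"; returns (picture, depth): 420x560x3 uint8, blue, green, red; 420x560 float32, m along the optical axis (not along the pixel's ray), 0 where there is no reading.
- vision.camera_info(name): a dict with "mtx" (3x3 intrinsics, pixels), "dist_coeffs" ([k1, k2, p1, p2, k3] as OpenCV has them; the pictures are not rectified), "R" (3x3) and "t" (3): a world point X has camera coordinates R X + t. Camera axes: x right, y down, z forward; pixel columns grow to the right and rows downward; lengths in m; the calibration is good to about 2 mm. A picture is of the moment at which its call begins. camera_info takes no time and is no camera call.
A pose or a line that the arm cannot do raises ctrl.Unreachable and nothing moves.
- ticket.close_job(): hands the job in, once; it reports no verdict.
Trained networks look in the newest picture that a camera, given by its name, has taken for a name from the list of things; names that differ only in an ending like _2 or _b are one class to them, and where a whole thing is asked for, a point or a joint stands for the part that bears it (a point fixed in the world has none). Each returns a list of dicts, best first, with "p" (0 to 1); they miss things now and then, are a little off and sometimes report something else, mostly with a low value. They report only what shows in the picture. A call takes as long as a camera call.
- models.recognise(camera, target): "point" ([column, row] in pixels, amid what is visible of it).
- models.masks_of(camera, target): "mask" (420x560 bool, what is visible of it) and "point" ([column, row] in pixels, amid what is visible of it).
The state is a dict: "time": time; "qpos": joint angles; "qd": joint speeds; "tau": joint torques, N m; "tcp_pos": TCP position; "eef_rot": TCP orientation; "contact_force": force on the tool from outside, world axes, zero at the start; "wrist_torque": the same for the moment, N m; "width": finger opening in m.
Only numpy, scipy, OpenCV 4.12 (cv2) and the standard library are available. Lean on these libraries where they do the work, as an engineer would, in place of code of your own. Each camera call takes 0.05 s, during which the arm holds its last target.

## Task

The cheese with a wedge cut out of it is today's tasting cheese. With one finger against the side of the steel pointer's arm, gently push the pointer round until its arrow points at the middle of that cheese, then take the finger away and leave it pointing there. Do not pinch or grip the pointer, and leave all the cheeses lying where they are.

Things in the scene. Friction and masses are not known exactly. Their poses are not given: they have to be found in the camera images.
- pointer_tip (a point): tip of the pointer's arrowhead, 158 mm out from the turning axis, 105 mm above the deck; its x axis runs along the arm the way the arrow points, z up. The straight steel arm is 12 mm wide and 24 mm tall (93 to 117 mm above the deck) and runs from 17 to 115 mm from the axis; there begins the cone-shaped arrowhead, 40 mm across at its base (85 to 125 mm above the deck).
- pointer_axis (a point): point on the pointer's vertical turning axis, 105 mm above the deck, in the middle of its round hub (34 mm across, top 130 mm above the deck). Below are a 17 mm steel post and a fixed round dark wooden foot, 100 mm across, 17 mm high. Opposite the arrow a short tail ends in a 24 mm ball, 50 mm from the axis.
- pointer (a joint): turning angle of the pointer about its vertical axis, rad, growing counter-clockwise seen from above; 0 points away from the robot to within 0.15 rad; stops at -2.4 and 2.4, all four cheeses lie between them, no need to go round behind. Light even friction (0.12 N m: about 1.3 N pushed 95 mm out); it stays where it is left.
- truffle_round_mid (a point): middle (half-way up, 27 mm above the deck) of the pale round cheese with a wedge-shaped piece cut out of it, 126 x 130 x 54 mm; the one to be pointed at. It lies in one of four places round the pointer, about 0.22 m from the axis.
- montelume_mid (a point): middle of an uncut round cheese wheel with a pale rind, 136 mm across, 73 mm high, in another of the four places
- stack_top_mid (a point): middle of a thick wedge of cheese with a tan rind, 109 x 115 x 54 mm, in another of the four places
- black_rind_mid (a point): middle of a block of cheese with a dark rind on top, 109 x 140 x 63 mm, in another of the four places
- smoked_brick_mid (a point): middle of a small cheese brick, 53 x 82 x 38 mm, lying loose beyond the pointer
- truffle_slice_mid (a point): middle of a small thin cheese wedge, 67 x 77 x 30 mm, lying loose between the pointer and the robot
- butter_piece_mid (a point): middle of a small yellow block, 45 x 63 x 22 mm, lying loose between the pointer and the robot

How it is judged:
By the outcome, as a careful person would: the job done as asked, in the order asked, and still so for the second after the job is handed in, with the robot touching nothing.
It also fails if it takes over 38 s, if anything falls off the work surface, if the arm or the gripper's body presses on something with over 40 N, if the wrist force passes 120 N, or if a joint passes its speed limit or range.

## Working session

There is one attempt and no reset: what is moved stays moved. The work goes in short steps, each a Python script; the robot and the scene stay as the last script left them, time stands still between calls to the robot, and variables do not carry over. Pictures are saved under pics/ and viewed, and the job is handed in when it is done.

```bash
ls; mkdir -p pics; python3 - <<'E'
from station import ctrl,get_state,vision,models
import cv2,numpy as np
for c in ["scene","top"]:
    im,d=vision.grab_frame(c); cv2.imwrite(f"pics/{c}0.png",im); np.save(f"{c}0.npy",d)
    i=vision.camera_info(c); print(c,i)
    for n in ["truffle_round_mid","pointer_tip","montelume_mid","stack_top_mid","black_rind_mid"]:
        print(n,[(np.round(r["point"]),round(r["p"],2)) for r in models.recognise(c,n)][:3])
s=get_state();print(s["time"],s["width"],s["eef_rot"],ctrl.pinch_z)
E
```

```text
pics
scene {'mtx': array([[455.7769366 ,   0.        , 279.36717632],
       [  0.        , 455.7769366 , 212.60315391],
       [  0.        ,   0.        ,   1.        ]]), 'dist_coeffs': array([0.00808542, 0.        , 0.        , 0.        , 0.        ]), 'R': array([[ 0.9038433 , -0.42767355,  0.01275259],
       [-0.24252708, -0.53665485, -0.80819687],
       [ 0.35248817,  0.72739048, -0.58877431]]), 't': array([-0.51417722,  0.17662813,  0.80833457])}
truffle_round_mid [(array([370., 272.]), 0.63)]
pointer_tip [(array([285., 193.]), 0.69)]
montelume_mid [(array([238., 314.]), 0.61)]
stack_top_mid [(array([197., 180.]), 0.86)]
black_rind_mid [(array([289., 164.]), 0.77), (array([283., 190.]), 0.2)]
top {'mtx': array([[437.11953999,   0.        , 276.62672627],
       [  0.        , 437.11953999, 202.55810408],
       [  0.        ,   0.        ,   1.        ]]), 'dist_coeffs': array([-0.12832089,  0.        ,  0.        ,  0.        ,  0.        ]), 'R': array([[ 0.00290929, -0.99927923, -0.03784902],
       [-0.9901205 ,  0.00242756, -0.14019809],
       [ 0.14018892,  0.03788297, -0.98939979]]), 't': array([-0.02240479,  0.55429131,  0.86983055])}
truffle_round_mid [(array([363., 158.]), 0.83)]
pointer_tip [(array([266., 187.]), 0.89)]
montelume_mid [(array([379., 279.]), 0.98)]
stack_top_mid [(array([156., 256.]), 0.85)]
black_rind_mid [(array([176., 134.]), 0.71), (array([289., 283.]), 0.49)]
0.6 0.08555524639828047 [-2.71961337e-06  1.41430919e-01  9.89948128e-01 -1.08700386e-05] -0.0187
```

View pics/top0.png

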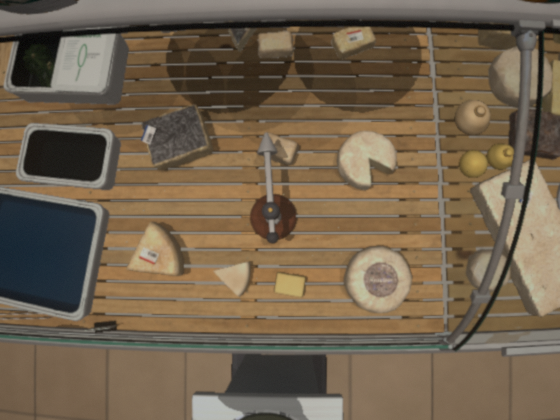

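View pics/scene0.png

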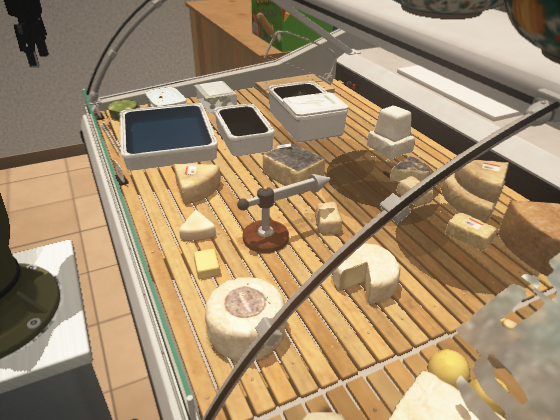

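The top view shows the hub at about (270,211), with the arrow pointing away from the robot and its tip at about (267,140). The cut cheese is at (367,160) and the uncut wheel at (379,279). The pointer has to turn clockwise. Next I'll measure these and check the clearance overhead.

```bash
cat > h.py <<'E'
import cv2,numpy as np
from station import ctrl,get_state,vision,models
def ray(c,uv):
    i=vision.camera_info(c); uv=np.asarray(uv,float).reshape(-1,1,2)
    n=cv2.undistortPoints(uv,i["mtx"],i["dist_coeffs"]).reshape(-1,2)
    return np.c_[n,np.ones(len(n))],i
def lift(c,uv,d):
    r,i=ray(c,uv); return (r*np.asarray(d).reshape(-1,1)-i["t"])@i["R"]
def onz(c,uv,z):
    r,i=ray(c,uv); w=r@i["R"]; C=-i["R"].T@i["t"]; return C+w*((z-C[2])/w[:,2])[:,None]
def cloud(c,d,mask=None):
    m=(d>0) if mask is None else (mask&(d>0)); v,u=np.nonzero(m)
    return lift(c,np.c_[u,v],d[v,u]),np.c_[u,v]
def circ(P):
    A=np.c_[2*P,np.ones(len(P))]; s=np.linalg.lstsq(A,(P**2).sum(1),rcond=None)[0]
    return s[:2],np.sqrt(s[2]+s[:2]@s[:2])
def pointer(c,d,axis=None):
    best=models.masks_of(c,"pointer_tip")
    if not best: return None
    P,_=cloud(c,d,best[0]["mask"]); return P,best[0]
E
python3 - <<'E'
from h import *
for c in ["top","scene"]:
    im,d=vision.grab_frame(c)
    m=models.masks_of(c,"truffle_round_mid")[0]["mask"]
    P,_=cloud(c,d,m); print(c,"truffle z pct",np.percentile(P[:,2],[5,50,95]).round(3))
    T=P[(P[:,2]>.047)&(P[:,2]<.062)][:,:2]
    h=cv2.convexHull(T.astype(np.float32))[:,0]; (cx,cy),r=cv2.minEnclosingCircle(T.astype(np.float32))
    print(" bbox",T.min(0),T.max(0),"mid",(T.min(0)+T.max(0))/2,"encl",cx,cy,r,"hullfit",circ(h))
    P,b=pointer(c,d)
    print(" ptr mask n",len(P),"z",np.percentile(P[:,2],[5,50,95]).round(3))
    A=P[(P[:,2]>.108)&(P[:,2]<.122)][:,:2]; 
    hub=P[(P[:,2]>.123)&(P[:,2]<.136)][:,:2]; print(" hub n",len(hub),hub.mean(0),hub.min(0),hub.max(0))
    vx=cv2.fitLine(A.astype(np.float32),cv2.DIST_HUBER,0,.01,.01).ravel(); print(" arm",vx,"ang",np.arctan(vx[1]/vx[0]),A.min(0),A.max(0))
    big=cv2.resize(im[100:300,100:460] if c=="top" else im[130:330,180:440],None,fx=2.2,fy=2.2,interpolation=cv2.INTER_CUBIC)
    cv2.imwrite(f"pics/{c}1.png",big)
    Q,uv=cloud(c,d)
    H=(Q[:,2]>.14)&(Q[:,0]>.1)&(Q[:,0]<1.0)&(abs(Q[:,1])<.7)
    for x0 in np.arange(.2,1.0,.1):
        for y0 in np.arange(-.6,.7,.1):
            k=H&(Q[:,0]>=x0)&(Q[:,0]<x0+.1)&(Q[:,1]>=y0)&(Q[:,1]<y0+.1)
            if k.sum()>8: print("  high",x0.round(1),y0.round(1),k.sum(),Q[k,2].min().round(2),Q[k,2].max().round(2))
E
```

```text
top truffle z pct [0.015 0.05  0.053]
 bbox [ 0.5888755  -0.27016727] [ 0.70295088 -0.15249248] mid [ 0.64591319 -0.21132988] encl 0.6484626531600952 -0.21203556656837463 0.05977020040154457 hullfit (array([ 0.64727762, -0.21238293]), np.float64(0.058243013370409005))
 ptr mask n 1149 z [0.    0.115 0.124]
 hub n 89 [ 0.54189877 -0.01190444] [ 0.51492169 -0.0262949 ] [0.65210319 0.00292499]
 arm [ 0.997865    0.06530977  0.5777556  -0.00995323] ang 0.06535629 [ 0.46871538 -0.02958968] [0.6829366  0.01356092]
  high 0.3 -0.4 705 0.14 0.24
  high 0.4 -0.4 1062 0.21 0.32
  high 0.5 -0.4 1441 0.29 0.37
  high 0.6 -0.4 1331 0.35 0.41
  high 0.7 -0.5 399 0.4 0.44
  high 0.7 -0.4 2889 0.38 0.52
  high 0.7 -0.3 2032 0.4 0.44
  high 0.7 -0.2 2028 0.4 0.44
  high 0.7 -0.1 2049 0.4 0.44
  high 0.7 -0.0 2130 0.4 0.44
  high 0.7 0.1 2292 0.4 0.51
  high 0.7 0.2 2847 0.4 0.54
  high 0.7 0.3 1023 0.4 0.44
scene truffle z pct [0.01  0.051 0.055]
 bbox [ 0.58889751 -0.27411317] [ 0.70664811 -0.16484443] mid [ 0.64777281 -0.2194788 ] encl 0.6484503149986267 -0.21509972214698792 0.059612635523080826 hu
[... 367 characters left out ...]
0.28 0.35
  high 0.3 -0.4 1313 0.14 0.24
  high 0.4 -0.6 3308 0.28 0.32
  high 0.4 -0.4 1423 0.21 0.32
  high 0.5 -0.6 3712 0.32 0.36
  high 0.5 -0.4 1545 0.29 0.37
  high 0.6 -0.4 1095 0.35 0.41
  high 0.7 -0.4 5499 0.37 0.53
  high 0.7 -0.3 3294 0.37 0.51
  high 0.7 -0.2 2641 0.37 0.48
  high 0.7 -0.1 2021 0.37 0.47
  high 0.7 -0.0 1241 0.37 0.44
  high 0.7 0.1 646 0.37 0.44
  high 0.7 0.2 291 0.37 0.42
  high 0.7 0.3 128 0.37 0.4
  high 0.7 0.4 30 0.37 0.38
  high 0.8 -0.4 27 0.44 0.45
  high 0.8 -0.3 614 0.44 0.44
  high 0.8 -0.2 1659 0.44 0.48
  high 0.8 -0.1 71 0.44 0.45
  high 0.8 -0.0 101 0.44 0.44
  high 0.8 0.6 76 0.21 0.28
  high 0.9 -0.2 172 0.44 0.44
  high 0.9 -0.1 59 0.44 0.44
```

```bash
python3 - <<'E'
from h import *
D={}
for c in ["top","scene"]:
    im,d=vision.grab_frame(c); 
    P,b=pointer(c,d); Q,uv=cloud(c,d); 
    near=Q[(np.hypot(Q[:,0]-.532,Q[:,1]+.0125)<.03)&(Q[:,2]>.126)&(Q[:,2]<.136)]
    (x,y),r=cv2.minEnclosingCircle(near[:,:2].astype(np.float32)); print(c,"hub",len(near),x,y,r,near[:,2].mean())
    m=models.masks_of(c,"truffle_round_mid")[0]["mask"]
    T,_=cloud(c,d,m);T=T[(T[:,2]>.012)&(T[:,2]<.06)][:,:2]
    rect=cv2.minAreaRect(T.astype(np.float32)); print(" all-z bbox",T.min(0),T.max(0),(T.min(0)+T.max(0))/2,rect,cv2.minEnclosingCircle(T.astype(np.float32)))
    S=Q[(Q[:,2]>.34)&(abs(Q[:,1])<.3)&(Q[:,0]>.4)]; print(" shelf minx",np.percentile(S[:,0],[0,1,5]),S[S[:,0]<S[:,0].min()+.02][:,2].min())
    F=Q[(Q[:,0]<.36)&(Q[:,0]>.1)&(abs(Q[:,1])<.3)]
    for a in np.arange(.14,.36,.02):
        k=(F[:,0]>=a)&(F[:,0]<a+.02); 
        if k.any(): print("  front x",a.round(2),"z",np.percentile(F[k,2],[1,50,99]).round(3))
    L=Q[(Q[:,1]>.35)&(Q[:,1]<1)&(Q[:,2]>.13)&(Q[:,0]<.9)&(Q[:,0]>.1)]
    for y in np.arange(.35,1,.05):
        k=(L[:,1]>=y)&(L[:,1]<y+.05)
        if k.sum()>3: print("  left y",y.round(2),k.sum(),L[k].min(0).round(2),L[k].max(0).round(2))
E
```

```text
top hub 15 0.527690052986145 -0.013312559574842453 0.0042398530058562756 0.12876382486958599
 all-z bbox [ 0.58657403 -0.27402715] [ 0.70651397 -0.150231  ] [ 0.646544   -0.21212908] ((0.6507179737091064, -0.20895718038082123), (0.11180630326271057, 0.12348228693008423), 34.483585357666016) ((0.6459258198738098, -0.21231284737586975), 0.06277824938297272)
 shelf minx [0.71074383 0.71336048 0.72102961] 0.4917927731319626
  front x 0.14 z [-0.027 -0.003  0.002]
  front x 0.22 z [-0.047 -0.032 -0.018]
  front x 0.24 z [-0.02  -0.01   0.022]
  front x 0.26 z [-0.027  0.013  0.081]
  front x 0.28 z [-0.005 -0.001  0.003]
  front x 0.3 z [-0.084 -0.002  0.003]
  front x 0.32 z [-0.005 -0.001  0.065]
  front x 0.34 z [-0.084 -0.001  0.071]
  left y 0.35 166 [0.74 0.35 0.4 ] [0.77 0.37 0.44]
scene hub 26 0.5282887816429138 -0.014995588921010494 0.012081128545105457 0.12788069166379212
 all-z bbox [ 0.58533244 -0.27515231] [ 0.70700564 -0.16377625] [ 0.64616904 -0.21946428] ((0.6512543559074402, -0.22459357976913452), (0.1183205097913742, 0.10176396369934082), 17.495988845825195) ((0.64635211
[... 318 characters left out ...]

  front x 0.24 z [-0.021 -0.007  0.024]
  front x 0.26 z [-0.009  0.024  0.082]
  front x 0.28 z [-0.073  0.001  0.004]
  front x 0.3 z [-0.011  0.001  0.004]
  front x 0.32 z [-0.08   0.001  0.067]
  front x 0.34 z [-0.011  0.002  0.073]
  left y 0.35 62 [0.77 0.35 0.37] [0.78 0.4  0.39]
  left y 0.4 26 [0.77 0.4  0.37] [0.78 0.45 0.38]
  left y 0.5 473 [0.14 0.52 0.25] [0.17 0.55 0.35]
  left y 0.55 895 [0.14 0.55 0.25] [0.21 0.6  0.4 ]
  left y 0.6 309 [0.18 0.6  0.24] [0.2  0.65 0.35]
  left y 0.65 146 [0.2  0.65 0.21] [0.88 0.7  0.35]
  left y 0.7 187 [0.82 0.7  0.13] [0.9  0.72 0.28]
  left y 0.8 545 [0.33 0.82 0.13] [0.57 0.85 0.32]
  left y 0.85 234 [0.32 0.85 0.13] [0.52 0.87 0.32]
```

View pics/top1.png

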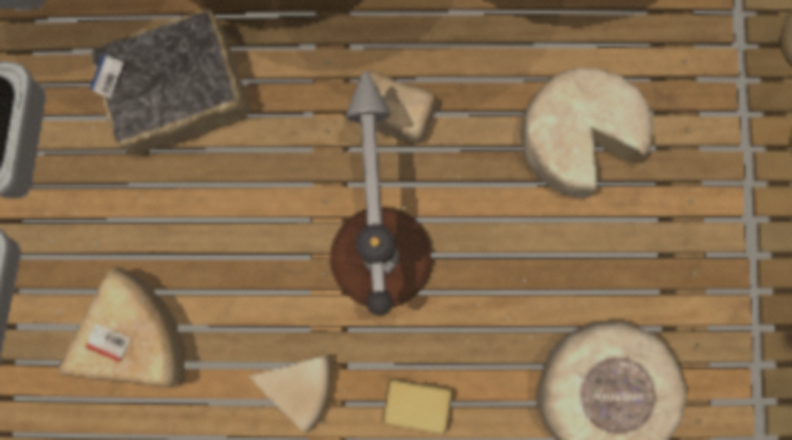

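The crop shows the hub centre at (375,241) and the arrow tip at (367,72) in crop pixels. The cut cheese is centred near (588,132), with its notch facing lower right. Next I'll refine the axis position and check IK along the planned arc.

```bash
cat >> h.py <<'E'
AX=np.array([.5285,-.0135]); TR=np.array([.6465,-.2140])
def q(th): return [0,-np.sin(th/2),np.cos(th/2),0]
def pose(th,s,r=.085,z=.098):
    u=np.array([np.cos(th),np.sin(th)]); n=np.array([-u[1],u[0]])
    return list(AX+r*u+s*n)+[z]
E
python3 - <<'E'
from h import *
top=lambda x,y:[x/2.2+100,y/2.2+100]
print("hub",onz("top",top(375,241),.13),"tip",onz("top",top(367,72),.105),"foot",onz("top",top(382,257),.017),"ball",onz("top",top(379.5,302),.105))
d=TR-AX; print("target ang",np.arctan2(d[1],d[0]),np.linalg.norm(d))
print("above",np.round(ctrl.ik(pose(.065,.07,z=.2),q(.065)),2))
for th in np.arange(.065,-1.15,-.2):
    for r in (.085,):
        j=ctrl.ik(pose(th,.021,r),q(th)); print(round(th,2),None if j is None else np.round(j,2))
E
```

```text
hub [[ 0.52822544 -0.01429411  0.13      ]] tip [[ 0.68444422 -0.0049902   0.105     ]] foot [[ 0.52685346 -0.01518866  0.017     ]] ball [[ 0.47809785 -0.01713621  0.105     ]]
target ang -1.0388543233948317 0.23264619059851377
above [-0.09  0.48 -0.07  1.54  0.04  1.12  1.46]
0.06 [ 0.01  0.58 -0.11  1.67  0.08  0.9   1.5 ]
-0.14 [-0.    0.58 -0.05  1.66  0.04  0.9   1.37]
-0.34 [-0.01  0.58  0.01  1.66 -0.    0.9   1.24]
-0.54 [-0.02  0.58  0.07  1.67 -0.05  0.89  1.1 ]
-0.74 [-0.03  0.57  0.12  1.69 -0.09  0.89  0.97]
-0.94 [-0.04  0.57  0.18  1.71 -0.13  0.88  0.83]
-1.14 [-0.05  0.56  0.24  1.74 -0.17  0.86  0.69]
```

```bash
sed -i 's/^AX=.*/AX=np.array([.528,-.0143]); TR=np.array([.6465,-.2140])/' h.py; python3 - <<'E'
from h import *
ctrl.close_gripper()
ctrl.movep(pose(.06,.06,z=.22),q(.06)); s=get_state(); print(s["time"],s["tcp_pos"],s["contact_force"].round(2) if hasattr(s["contact_force"],"round") else s["contact_force"])
ctrl.movel(pose(.06,.06),max_speed=.12); s=get_state(); print(s["time"],s["tcp_pos"],s["width"],np.round(s["contact_force"],2))
for c in ["top","scene"]:
    im,d=vision.grab_frame(c); cv2.imwrite(f"pics/{c}2.png",im)
E
```

```text
4.45 [0.60912349 0.05202712 0.21995405] [-0.41 -0.1   0.34]
5.6167 [0.60978993 0.05076929 0.09874192] -2.050436392643585e-05 [0.08 0.09 0.02]
```

View pics/scene2.png

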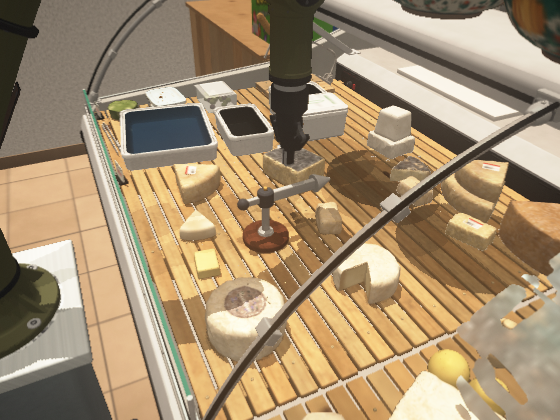

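View pics/top2.png

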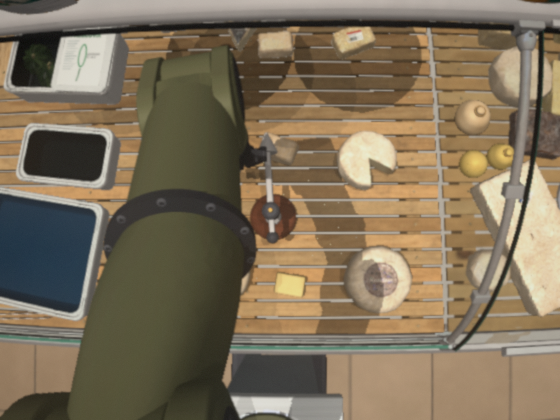

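The closed finger is just left of the arm (top view, about (255,155)), with nothing touching. I'll push slowly along the arc and stop short of the target.

```bash
python3 - <<'E'
from h import *
ctrl.movel(pose(.06,.025),max_speed=.05); s=get_state(); print(s["time"],s["tcp_pos"],np.round(s["contact_force"],2))
for th in np.linspace(.06,-.94,11)[1:]:
    ctrl.movel(pose(th,.021),q(th),max_speed=.05); s=get_state(); print(round(th,2),round(s["time"],2),np.round(s["tcp_pos"],4),np.round(s["contact_force"],2))
for c in ["top","scene"]:
    im,d=vision.grab_frame(c); cv2.imwrite(f"pics/{c}3.png",im)
    r=pointer(c,d)
    if r:
        A=r[0];A=A[(A[:,2]>.106)&(A[:,2]<.122)][:,:2]; v=cv2.fitLine(A.astype(np.float32),cv2.DIST_HUBER,0,.01,.01).ravel(); print(c,r[1]["p"],len(A),np.arctan(v[1]/v[0]))
E
```

```text
6.5667 [0.61130201 0.01614946 0.09795718] [ 0.24  0.43 -0.39]
-0.04 6.97 [0.6137 0.0036 0.098 ] [-0.07  0.36 -0.49]
-0.14 7.29 [ 0.615 -0.005  0.098] [ 0.23 -0.4  -0.01]
-0.24 7.62 [ 0.6155 -0.0137  0.098 ] [-0.12  0.5   0.67]
-0.34 7.94 [ 0.6151 -0.0225  0.098 ] [ 0.33  0.02 -0.46]
-0.44 8.27 [ 0.6139 -0.0311  0.098 ] [0.05 0.62 0.21]
-0.54 8.59 [ 0.6118 -0.0396  0.098 ] [ 0.34  0.34 -0.01]
-0.64 8.92 [ 0.6088 -0.0479  0.098 ] [0.98 0.19 0.27]
-0.74 9.24 [ 0.6051 -0.0558  0.098 ] [0.12 0.71 0.26]
-0.84 9.57 [ 0.6006 -0.0632  0.098 ] [-0.47  0.65 -0.26]
-0.94 9.89 [ 0.5953 -0.0702  0.098 ] [ 0.98 -0.17 -0.04]
scene 0.62 567 0.048979953
```

View pics/scene3.png

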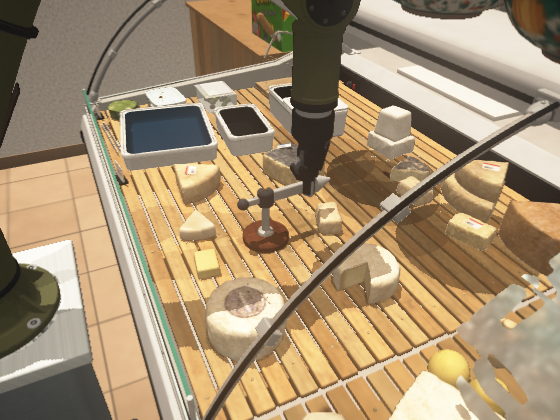

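View pics/top3.png

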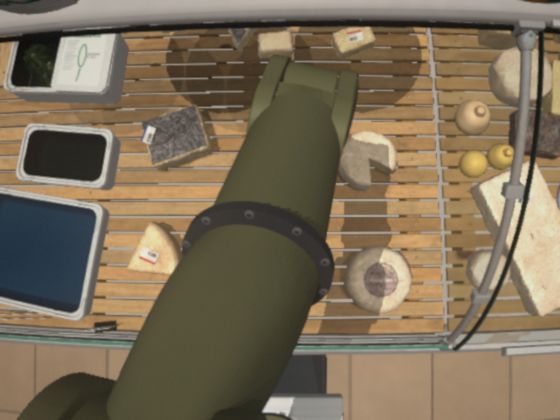

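```bash
python3 - <<'E'
from h import *
s=get_state(); print(s["time"],s["tcp_pos"],s["eef_rot"],s["width"],s["contact_force"])
i=vision.camera_info("scene")
im=cv2.imread("pics/scene3.png")
rv=cv2.Rodrigues(i["R"])[0]
p=cv2.projectPoints(np.array([s["tcp_pos"],[.6865,-.005,.105],[.528,-.0143,.13]]),rv,i["t"],i["mtx"],i["dist_coeffs"])[0].reshape(-1,2); print(p)
im=cv2.resize(im[130:270,210:390],None,fx=4.2,fy=4.2,interpolation=cv2.INTER_CUBIC)
for a in p: cv2.drawMarker(im,tuple(int(v) for v in (a-[210,130])*4.2),(0,0,255),0,15)
cv2.imwrite("pics/z3.png",im)
E
```

```text
10.0917 [ 0.59535373 -0.07004399  0.09796271] [-6.66295116e-07  4.51919966e-01  8.92058473e-01  1.58830425e-04] 1.1800093972087846e-05 [-0.26320539  0.60707067 -0.4169205 ]
[[306.995627   207.92029189]
 [330.1828543  179.25751983]
 [264.71444849 188.08470279]]
```

View pics/z3.png

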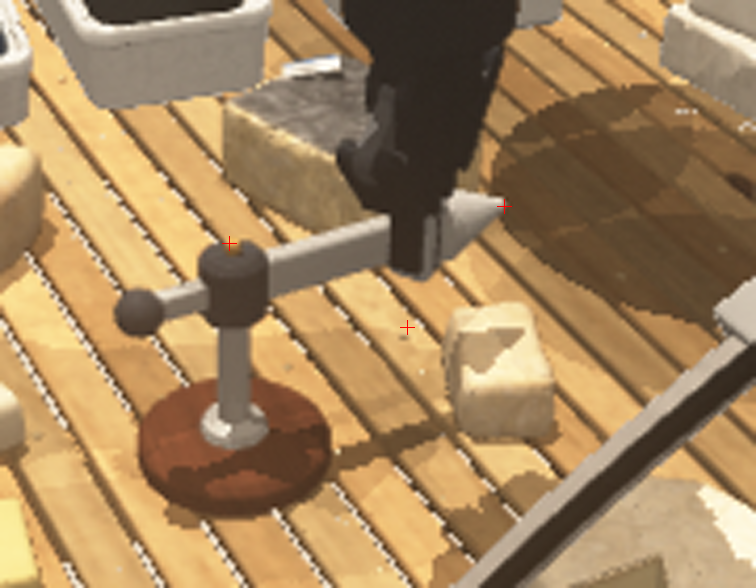

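The pointer hasn't turned, and the fingertip shows about 12 px above where the TCP projects. Either the finger passed over the arm or the tool frame is offset. I'll measure the real fingertip from depth.

```bash
python3 - <<'E'
from h import *
im,d=vision.grab_frame("scene")
for (u,v) in [(309,193),(306,192),(311,192),(309,188),(309,184),(306,186),(312,189),(314,185)]:
    print(u,v,im[v,u],lift("scene",[u,v],[d[v,u]]).round(4))
P,uv=cloud("scene",d)
b=im[uv[:,1],uv[:,0]].max(1)<60
k=b&(P[:,2]>.09)&(P[:,2]<.3)&(np.hypot(P[:,0]-.595,P[:,1]+.07)<.12)
Q=P[k];
for z in np.arange(.09,.3,.01):
    m=(Q[:,2]>=z)&(Q[:,2]<z+.01)
    if m.sum()>3: print(z.round(2),m.sum(),Q[m][:,:2].min(0).round(3),Q[m][:,:2].max(0).round(3))
E
```

```text
309 193 [35 45 57] [[ 0.5908 -0.0821  0.1423]]
306 192 [34 44 56] [[ 0.5868 -0.0774  0.1428]]
311 192 [ 88  98 108] [[ 0.5962 -0.0803  0.142 ]]
309 188 [35 44 55] [[ 0.5896 -0.083   0.1545]]
309 184 [34 44 54] [[ 0.5887 -0.0836  0.1641]]
306 186 [34 43 55] [[ 0.5854 -0.0785  0.1575]]
312 189 [ 84  95 105] [[ 0.5962 -0.0833  0.1506]]
314 185 [58 68 79] [[ 0.6029 -0.0785  0.1551]]
0.14 28 [ 0.582 -0.084] [ 0.591 -0.073]
0.15 34 [ 0.581 -0.084] [ 0.593 -0.073]
0.16 21 [ 0.581 -0.084] [ 0.592 -0.071]
0.17 37 [ 0.569 -0.099] [ 0.621 -0.063]
0.18 89 [ 0.56  -0.102] [ 0.631 -0.06 ]
0.19 90 [ 0.552 -0.106] [ 0.634 -0.057]
0.2 122 [ 0.546 -0.112] [ 0.643 -0.05 ]
0.21 130 [ 0.54  -0.117] [ 0.647 -0.046]
0.22 115 [ 0.54  -0.117] [ 0.649 -0.043]
0.23 133 [ 0.558 -0.103] [ 0.628 -0.059]
0.24 96 [ 0.557 -0.103] [ 0.604 -0.078]
0.25 70 [ 0.561 -0.105] [ 0.603 -0.083]
0.26 194 [ 0.557 -0.11 ] [ 0.616 -0.064]
0.27 212 [ 0.558 -0.11 ] [ 0.62  -0.062]
0.28 222 [ 0.558 -0.111] [ 0.62  -0.062]
0.29 223 [ 0.558 -0.109] [ 0.619 -0.062]
```

The real fingertip is at z ≈ 0.138 m while the TCP reports 0.098. The tool frame reads about 40 mm low, xy agrees, and the finger swept above the arm without touching it. I'll go back over the arm at this height, come down about 38 mm further on the left side, and check the tip height before pushing.

```bash
cat >> h.py <<'E'
def tipz(n):
    im,d=vision.grab_frame("scene"); cv2.imwrite(f"pics/{n}.png",im)
    t=np.array(get_state()["tcp_pos"]); P,uv=cloud("scene",d); c=im[uv[:,1],uv[:,0]]
    k=(c.max(1)<75)&(np.hypot(P[:,0]-t[0],P[:,1]-t[1])<.022)&(P[:,2]>.06)&(P[:,2]<.3)
    Q=P[k]; print("tip z lowest",np.sort(Q[:,2])[:6].round(3),"n",k.sum(),"xy mean",Q[Q[:,2]<Q[:,2].min()+.02].mean(0).round(3))
    return im
E
python3 - <<'E'
from h import *
ctrl.movel(pose(.06,.06,z=.11),q(.06),max_speed=.12); s=get_state(); print(s["time"],s["tcp_pos"],np.round(s["contact_force"],2))
tipz("s4a")
ctrl.movel(pose(.06,.06,z=.06),q(.06),max_speed=.06); s=get_state(); print(s["time"],s["tcp_pos"],np.round(s["contact_force"],2))
im=tipz("s4")
cv2.imwrite("pics/z4.png",cv2.resize(im[100:240,210:390],None,fx=4.2,fy=4.2,interpolation=cv2.INTER_CUBIC))
E
```

```text
11.3167 [0.60916561 0.04981714 0.10992349] [-0.11  0.48 -0.43]
tip z lowest [0.149 0.15  0.15  0.151 0.151 0.152] n 436 xy mean [0.607 0.039 0.16 ]
12.35 [0.60959196 0.05075077 0.06034559] [-0.31 -0.58 -0.18]
tip z lowest [0.095 0.098 0.1   0.1   0.1   0.101] n 386 xy mean [0.609 0.039 0.108]
```

View pics/z4.png

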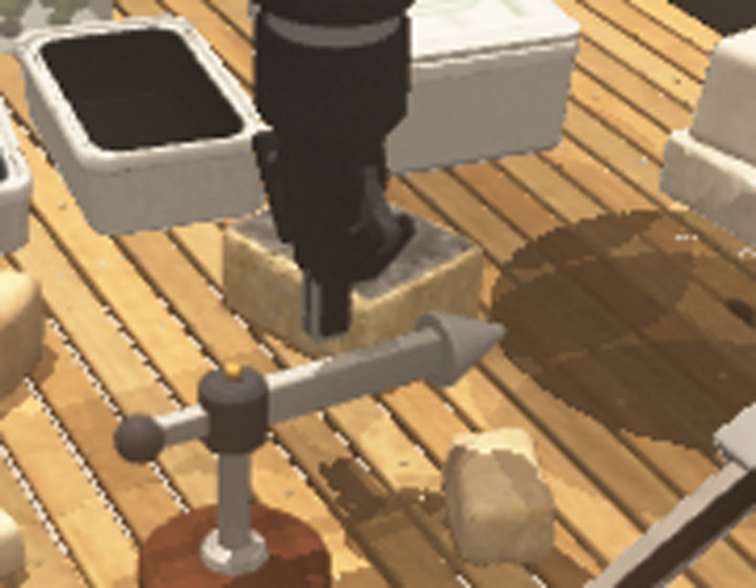

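The fingertip is now at z ≈ 0.099, left of the arm and clear of it, with the tip at crop (325,335). Pushing.

```bash
python3 - <<'E'
from h import *
Z=.06
ctrl.movel(pose(.06,.028,z=Z),q(.06),max_speed=.05)
for th in np.linspace(.06,-.9,9)[1:]:
    ctrl.movel(pose(th,.021,z=Z),q(th),max_speed=.05); s=get_state(); print(round(th,2),round(s["time"],2),np.round(s["tcp_pos"],4),np.round(s["contact_force"],2))
im,d=vision.grab_frame("scene"); cv2.imwrite("pics/s5.png",im)
r=pointer("scene",d)
if r:
    A=r[0];A=A[(A[:,2]>.1)&(A[:,2]<.122)][:,:2]; v=cv2.fitLine(A.astype(np.float32),cv2.DIST_HUBER,0,.01,.01).ravel(); print(r[1]["p"],len(A),np.arctan(v[1]/v[0]))
cv2.imwrite("pics/z5.png",cv2.resize(im[130:310,190:400],None,fx=3.3,fy=3.3,interpolation=cv2.INTER_CUBIC))
E
```

```text
-0.06 13.69 [0.6141 0.0016 0.06  ] [ 0.   -0.25 -0.35]
-0.18 14.05 [ 0.6154 -0.0087  0.06  ] [ 0.05  0.87 -0.22]
-0.3 14.41 [ 0.6154 -0.0192  0.06  ] [-0.75 -0.2  -0.74]
-0.42 14.77 [ 0.6142 -0.0297  0.06  ] [-0.02  0.23  0.54]
-0.54 15.12 [ 0.6117 -0.0398  0.06  ] [ 0.32  0.27 -0.  ]
-0.66 15.48 [ 0.6081 -0.0497  0.06  ] [-0.15  0.22 -0.69]
-0.78 15.84 [ 0.6032 -0.059   0.06  ] [-0.51  0.13  0.78]
-0.9 16.2 [ 0.5974 -0.0676  0.06  ] [-0.04  0.56  0.02]
0.81 1031 -0.9109214
```

View pics/z5.png

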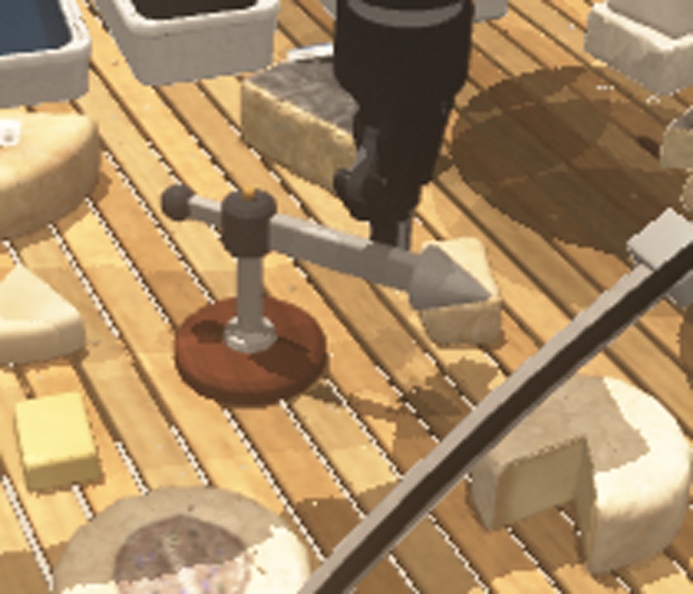

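It's turning: the finger is against the arm's left side and the fit gives about −0.91 rad. I'll go nearly to the target, back off, and measure.

```bash
python3 - <<'E'
from h import *
Z=.06
for th in (-.96,-1.005):
    ctrl.movel(pose(th,.021,z=Z),q(th),max_speed=.03)
ctrl.movel(pose(-1.005,.06,z=Z),q(-1.005),max_speed=.06)
ctrl.movel(pose(-1.005,.06,z=.2),q(-1.005),max_speed=.15)
# swing aside to clear the top view
ctrl.movep([.50,.28,.22],q(-.5))
print(get_state()["time"],get_state()["contact_force"])
for c in ("scene","top"):
    im,d=vision.grab_frame(c); cv2.imwrite(f"pics/{c}6.png",im)
    r=pointer(c,d)
    if r:
        A=r[0];A=A[(A[:,2]>.1)&(A[:,2]<.122)][:,:2]; v=cv2.fitLine(A.astype(np.float32),cv2.DIST_HUBER,0,.01,.01).ravel(); print(c,r[1]["p"],len(A),np.arctan(v[1]/v[0]))
    m=models.masks_of(c,"truffle_round_mid")
    if m:
        T,_=cloud(c,d,m[0]["mask"]);T=T[(T[:,2]>.012)&(T[:,2]<.06)][:,:2].astype(np.float32); print(" truffle",cv2.minEnclosingCircle(T))
cv2.imwrite("pics/z6.png",cv2.resize(im[100:300,230:450],None,fx=3,fy=3,interpolation=cv2.INTER_CUBIC))
E
```

```text
20.1333 [ 0.29329845 -0.01427806  0.40636569]
scene 0.68 1017 -1.0008761
 truffle ((0.647458016872406, -0.21433338522911072), 0.062088366597890854)
top 0.76 938 -1.0158242
 truffle ((0.6471574902534485, -0.21191342175006866), 0.06280021369457245)
```

View pics/z6.png

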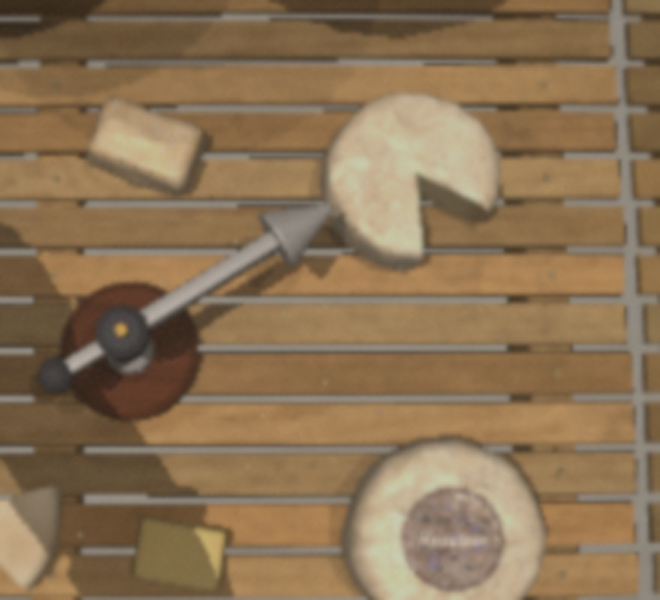

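```bash
python3 - <<'E'
from h import *
f=lambda x,y:[x/3+230,y/3+100]
t=onz("top",f(332,206),.105)[0];h=onz("top",f(122,333),.13)[0];b=onz("top",f(55,375),.105)[0]
print(t,h,b)
for a in (h,b): print("ptr",np.arctan2(t[1]-a[1],t[0]-a[0]))
e=t; C=np.array([.647,-.2135]); 
for a in (AX,h[:2]): print("tgt",np.arctan2(*(C-a)[::-1]))
# top face circle in top image
for c in ("scene","top"):
    vision.grab_frame(c); m=models.masks_of(c,"truffle_round_mid")[0]["mask"].astype(np.uint8)
    k=max(cv2.findContours(m,0,2)[0],key=cv2.contourArea); H=cv2.convexHull(k).reshape(-1,2)
    W=onz(c,H,.05)[:,:2] ; print(c,cv2.minEnclosingCircle(W.astype(np.float32)))
E
```

```text
[ 0.61106975 -0.14908726  0.105     ] [ 0.52549375 -0.01470302  0.13      ] [0.50156834 0.02934937 0.105     ]
ptr -1.0037559844878714
ptr -1.0203851325168234
tgt -1.0322984797391055
tgt -1.0221765882274143
scene ((0.6399487853050232, -0.2340356856584549), 0.07954933494329453)
top ((0.6411209106445312, -0.2098129391670227), 0.06427673995494843)
```

The pointer reads about −1.010 rad (four estimates from −1.001 to −1.020) and the cheese bears about −1.028. There's time for a small final nudge to close that 1° gap.

```bash
python3 - <<'E'
from h import *
Z=.06; t0=-1.0
ctrl.movep(pose(t0,.06,z=.2),q(t0))
ctrl.movel(pose(t0,.06,z=Z),q(t0),max_speed=.15)
ctrl.movel(pose(t0,.024,z=Z),q(t0),max_speed=.08)
ctrl.movel(pose(-1.02,.021,z=Z),q(-1.02),max_speed=.02)
print(get_state()["time"],get_state()["contact_force"])
ctrl.movel(pose(-1.02,.06,z=Z),q(-1.02),max_speed=.08)
ctrl.movel(pose(-1.02,.06,z=.2),q(-1.02),max_speed=.15)
ctrl.movep([.50,.28,.22],q(-.5))
for c in ("scene","top"):
    im,d=vision.grab_frame(c); cv2.imwrite(f"pics/{c}7.png",im)
    r=pointer(c,d)
    if r:
        A=r[0];A=A[(A[:,2]>.1)&(A[:,2]<.122)][:,:2]; v=cv2.fitLine(A.astype(np.float32),cv2.DIST_HUBER,0,.01,.01).ravel(); print(c,r[1]["p"],len(A),np.arctan(v[1]/v[0]))
print(get_state()["time"])
cv2.imwrite("pics/z7.png",cv2.resize(im[100:300,230:450],None,fx=3,fy=3,interpolation=cv2.INTER_CUBIC))
E
```

```text
24.0417 [-0.42377986  0.68162739  0.55059751]
scene 0.83 948 -1.0274779
top 0.66 902 -1.0290685
27.3083
```

View pics/z7.png

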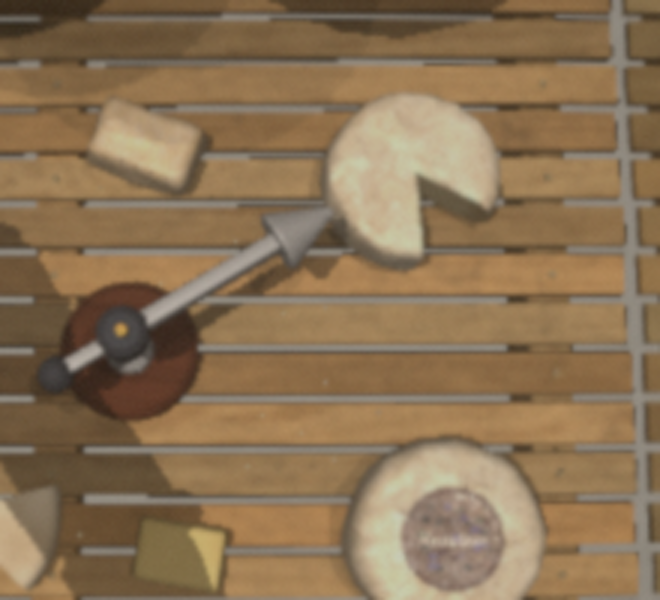

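The arrow tip (332,208 in the crop) points at the middle of the cut cheese. The cheeses in view haven't moved and the arm is clear, so I'm handing in.

```bash
python3 -c "
from station import ticket,get_state
print(get_state()['time']); print(ticket.close_job())"
```

```text
27.3083
the job is handed in; nothing more can be done
None
```

The pointer now points at the middle of the cut cheese, and I handed the job in at 27.3 s. I turned it clockwise from about +0.06 rad with one shut finger against the left side of its arm. I added a small final nudge, then moved the arm clear.

- **Aim:** the last pictures put the pointer at −1.027 rad (scene camera) and −1.029 rad (top camera). The cheese bears about −1.03 rad from the axis, give or take 0.01.
- **Contact:** the force readings stayed around 1 N or less throughout, which is close to the sensor noise. The cheeses in the last close-up hadn't moved. I didn't measure the tan wedge or the dark-rind block again.
- **What went wrong:** my first sweep passed over the pointer without touching it. The real fingertip stood about 40 mm higher than the reported TCP. I measured this from the depth image, lowered the commanded height and confirmed the fingertip height before pushing again.
- **Where estimates disagreed:** before the nudge, four estimates of the pointer's angle ranged from −1.001 to −1.020 rad. Two rough outline fits of the cheese's middle were off by up to about 20 mm, most in the oblique scene view, so I relied on the depth-based ones instead.

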